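# Set a sprung shelf prop to length and close its clamp lever

## Task

Take the telescopic shelf prop's sliding leg by its upright black post and push it in against its spring until the post is in line with the pointer on the rule; then, holding it there, press the forked clamp lever fully down with the same hand. The clamp's screw is not tightened yet and the closed lever alone does not hold the leg, so finish still gripping the post, with the leg at the mark and the lever closed: do not let go. Leave the pointer where it is set and the things round the board alone.

Things in the scene. Friction and masses are not known exactly. Their poses are not given: they have to be found in the camera images.
- board: Fixed wooden board, 100 x 310 x 12 mm, holding the outer steel tube (26 mm thick, axis 30 mm above the worktop) of a telescopic shelf prop. Origin on the worktop under the clamp lever's pivot; y runs along the tube towards the leg's rubber foot, z up; the rule with the pointer lies on the -x side, facing the robot. Turned up to 0.5 rad either way.
- leg: Sliding inner leg, 30 mm rubber foot at its end, carrying the black post. Origin: on the tube axis, on the post's centre line; axes as the board's. Slides only along board y. It starts fully out, post 95 mm in +y from the lever's pivot, and can be pushed in (-y) 75 mm. A spring pushes it out with 4.5 N, rising to 6 N: let go, it shoots out, lever closed or not.
- post_top (a point): Centre of the flat top of the leg's black upright post, 110 mm above the worktop. The post is straight-sided, 10 mm wide (board x) and 14 mm thick (board y, along the leg), free down to the 22 mm block at the leg; grip it across the 14 mm, near the top while the lever is open.
- pointer_tip (a point): Tip of the small dark pointer on the rule, 45 mm above the worktop, 18 mm beside the tube axis: the length mark. The leg is at the mark when the post's centre line is level with this tip along board y. It is set 40 to 55 mm in board +y from the lever's pivot and stays by friction (3 N); axes as the board's.
- cam_lever (a joint): Angle of the clamp lever, rad: 0 = closed (level, at its stop); starts open at 0.38 to 0.45, free end up. Stiff, stays where it is left; pressing down with about 3 N at the end of the arms, 4 N at 40 mm from the pivot, moves it. Pivot: above the board's origin, 50 mm above the worktop, along board x.
- lever_tip (a point): Free end of the lever, between its two arms, at their upper face. An aluminium fork: arms 74 mm long from the pivot towards the foot, each 9 wide and 7 thick, 15 mm apart; at the mark the post stands in the gap, so fingertips lowered along the post press on both arms. Arm tops above the worktop: closed 53.5 mm; open, the end up to 86 mm.
- marker: Marker pen, 135 mm long, 17 mm thick, lying behind the board; bystander. Origin: centre of its underside.
- tape_roll: Roll of paper tape, 98 mm across, 25 mm high, lying behind the board; bystander. Origin: centre of its underside.
- tin_small: Small food tin, 57 mm across, 72 mm high, standing past the foot end of the board; bystander. Origin: centre of its underside.

How it is judged:
On the way, in this order (a step that is already met when the one before it is completed fails the run):
1. the fingers hold the leg at the mark (within 5 mm) while the lever is still open (y of post_top in the frame of pointer_tip between -0.005 and 0.005 m and value of joint cam_lever above 0.3 rad and contact force between the fingers and leg above 1 N), for 0.2 s.
2. the lever is closed with the leg still at the mark and in the fingers (y of post_top in the frame of pointer_tip between -0.005 and 0.005 m and value of joint cam_lever below 0.07 rad and contact force between the fingers and leg above 1 N), for 0.2 s.
At the end, for the whole second after the job is handed in: The post is within 5 mm of the pointer along the prop, the clamp lever is within 0.07 rad of closed, the fingers still press on the leg with more than 2 N and it is at rest; the pointer is within 4 mm and the marker, tape roll and tin within 30 mm of where they were (y of post_top in the frame of pointer_tip between -0.005 and 0.005 m and value of joint cam_lever below 0.07 rad and contact force between the fingers and leg above 2 N and linear speed of leg below 0.01 m/s and distance of each of marker, tape_roll, tin_small from where it was at the start of the episode below 0.03 m and distance of pointer_tip from where it was at the start of the episode below 0.004 m); the arm keeps its last pose, push and grip.
It fails at once if the lever is more than half closed while the leg is over 8 mm off the mark (value of joint cam_lever below 0.18 rad and not (y of post_top in the frame of pointer_tip between -0.008 and 0.008 m)).
It fails at once if the pointer is moved over 4 mm (distance of pointer_tip from where it was at the start of the episode above 0.004 m).
It fails at once if the marker pen is moved over 30 mm (distance of marker from where it was at the start of the episode above 0.03 m).
It fails at once if the tape roll is moved over 30 mm (distance of tape_roll from where it was at the start of the episode above 0.03 m).
It fails at once if the tin is moved over 30 mm (distance of tin_small from where it was at the start of the episode above 0.03 m).
It also fails if it takes over 32 s, if anything falls off the work surface, if the arm or the gripper's body presses on something with over 40 N, if the wrist force passes 120 N, or if a joint passes its speed limit or range.

## Robot

A 6-joint arm with a two-finger parallel gripper is mounted at the origin on a cart in front of the work surface, level with it; the furniture and walls round the work are solid. World frame = base frame: x ahead of the robot, y to its left, z up, the work surface at z = 0. Lengths are in m, angles in rad, forces in N, time in s.
With the tool pointing down it reaches from about 0.25 to 0.775 m from the base axis. Payload 8.9 kg.
Tool frame: the origin (TCP) lies midway between the tips of the shut fingers; the grasp point (between the pads) lies 19 mm behind it; z points along the fingers, y is the line along which they close (so a half turn about z gives the same grasp; the last joint's range is limited). The gripper opens to 85 mm and grips with 20 to 120 N. Pads are 22 mm wide; open, the fingers measure 114 mm over their backs; the gripper's body (76 mm by 85 mm) begins 54 mm behind the grasp point. The pads swing forward as they close: fully open they stand 13 mm farther back than shut.
Start: joints at [-1.421, 0.291, -0.153, 1.127, 0, 1.431], TCP at [0.15, -0.503, 0.231] pointing down, gripper open.
Joint ranges: [-2.52, 2.52], [-0.91, 1.74], [-1.3, 1.37], [-1.96, 2.02], [-1.52, 1.47], [-3.14, 3.14]. Speed limits (rad/s): [2.22, 2.22, 2.79, 3.14, 3.14, 3.14].

## Interface

Orientations are given as a rotation vector (axis times angle).
In Python, from cell import env, vision gives the robot as it stands.
- The arm moves only by the tool creep_tool, called after "Request:" as name(argument=value, ...) on one line, values as JSON. Schema: {"type":"object","properties":{"offsets":{"type":"array","items":{"type":"array","prefixItems":[{"type":"array","items":{"type":"number"},"minItems":3,"maxItems":3},{"type":"array","items":{"type":"number"},"minItems":3,"maxItems":3},{"type":"number"}],"minItems":3,"maxItems":3},"minItems":1,"maxItems":8},"squeeze":{"type":"number"},"only":{"type":"string"},"quiet":{"type":"boolean"},"lines":{"type":"string"}},"required":["offsets"],"additionalProperties":false}. offsets is a list of rows, 1 to 8 of them, each written [[dx, dy, dz], [rx, ry, rz], opening]: dx, dy, dz in fractions of the full range, 1 being 0.5 m, then a rotation vector rx, ry, rz in shares of 4 rad (1.0 is 4 rad), then the opening from 0.0 (shut) to 1.0 (fully open); each row shifts and turns the commanded pose from where the row before left it, along the tool's axes as they then stand; what a row does not reach is not made up. A row lasts 1/8 s, in which the tool goes at most 0.0625 m and 0.188 rad, less where a joint would pass 70% of its speed; a pose out of reach is approached as far as the arm can. The fingers move at their own pace and stop on an object; squeeze is the grip in N (left out, the last holds). Time passes only in rows, so rows that do not move let the fingers close. The tool returns the time, the measured TCP pose, the force, the opening and the grip force at its end. only (a regular expression) keeps the lines of the reply that match it, lines (a string "A,B") keeps lines A to B, and quiet returns only ok. Input that does not fit is refused with a message, and nothing moves.
- env.read_state(): the state, without advancing time (a new reading comes with each control period).
- vision.get_image(name): name is "scene" or "top" or "wrist"; returns a dict with "frame" (480x640x3 uint8, red, green, blue), "fx", "fy", "cx", "cy" (pixels), "T" (4x4, takes a point from camera to world coordinates). Camera axes: x right, y down, z forward; pixel columns grow to the right and rows downward; lengths in m; the calibration is good to about 2 mm. A picture is of the moment at which its call begins. There is no depth.
- env.hand_in(): hands the job in; it is judged then, once.
Trained networks look in a picture, given as the dict that the camera call returned (one of the last four; its "shot" number tells which), for a name from the list of things; names that differ only in an ending like _2 or _b are one class to them, and where a whole thing is asked for, a point or a joint stands for the part that bears it (a point fixed in the world has none). Each returns a list of dicts, best first, with "conf" (0 to 1); they miss things now and then, are a little off and sometimes report something else, mostly with a low value. They report only what shows in the picture. A call takes as long as a camera call.
- vision.find_in(picture, target): "rect" ([left, top, right, bottom] in pixels, round what is visible of it).
- vision.silhouettes(picture, target): "region" (480x640 bool, what is visible of it) and "rect" ([left, top, right, bottom] in pixels, round what is visible of it).
- vision.pinpoint(picture, target): "xy" ([column, row] in pixels: a listed point, or the origin of a listed thing).
The state is a dict: "t": time; "q": joint angles; "qvel": joint speeds; "joint_efforts": joint torques, N m; "eef_pos": TCP position; "tcp_rot": TCP orientation; "force": force on the tool from outside, world axes, zero at the start; "ft_torque": the same for the moment, N m; "width": opening from 0.0 (shut) to 1.0 (fully open); "grip_force": force on a finger pad.
Only numpy, scipy, OpenCV 4.12 (cv2) and the standard library are available. Lean on these libraries where they do the work, as an engineer would, in place of code of your own. Each camera call takes 0.05 s, during which the arm holds its last target. There are 200 camera calls.

## Working session

There is one attempt and no reset: what is moved stays moved. The work goes in short steps, Python scripts to look and compute and a tool call to move; the robot and the scene stay as the last step left them, time stands still between calls to the robot, and variables do not carry over. Pictures are saved under pics/ and viewed, at most 10 in all, crops included, and the job is handed in when it is done.

```bash
mkdir -p pics; ls
```

Create h.py:
```python
import numpy as np, cv2
from cell import env, vision
from scipy.spatial.transform import Rotation as R
def ray(p,uv):
    d=np.array([(uv[0]-p["cx"])/p["fx"],(uv[1]-p["cy"])/p["fy"],1.]); T=np.array(p["T"])
    d=T[:3,:3]@d; return T[:3,3],d/np.linalg.norm(d)
def at_z(p,uv,z):
    o,d=ray(p,uv); return o+d*(z-o[2])/d[2]
def tri(rs):
    A=0;b=0
    for o,d in rs:
        M=np.eye(3)-np.outer(d,d); A=A+M; b=b+M@o
    x=np.linalg.solve(A,b); return x,[round(1e3*np.linalg.norm((np.eye(3)-np.outer(d,d))@(x-o)),1) for o,d in rs]
def save(p,n): cv2.imwrite("pics/"+n,cv2.cvtColor(p["frame"],cv2.COLOR_RGB2BGR))
```

Run:
```python
from h import *
P={}
for n in ["scene","top"]:
    p=vision.get_image(n);P[n]=p;save(p,n+"0.png")
    for t in ["board","leg","post_top","pointer_tip","lever_tip","marker","tape_roll","tin_small"]:
        print(n,t,[(np.round(r["xy"]),round(r["conf"],2)) for r in vision.pinpoint(p,t)[:2]])
s=env.read_state();print(s["t"],s["eef_pos"],s["tcp_rot"],s["force"],s["width"])
i=np.hstack([P["scene"]["frame"],P["top"]["frame"]])
```

```text
pics
scene board [(array([327., 288.]), 0.95)]
scene leg [(array([289., 256.]), 0.6)]
scene post_top [(array([285., 224.]), 0.65)]
scene pointer_tip [(array([296., 266.]), 0.65)]
scene lever_tip [(array([298., 244.]), 0.74), (array([325., 288.]), 0.73)]
scene marker [(array([385., 269.]), 0.89)]
scene tape_roll [(array([331., 232.]), 0.58)]
scene tin_small [(array([234., 237.]), 0.58)]
top board [(array([335., 240.]), 0.82), (array([320., 255.]), 0.28)]
top leg [(array([294., 255.]), 0.89), (array([307., 247.]), 0.35)]
top post_top [(array([292., 249.]), 0.66)]
top pointer_tip [(array([319., 254.]), 0.43), (array([294., 251.]), 0.4)]
top lever_tip [(array([308., 246.]), 0.85)]
top marker [(array([350., 184.]), 0.89)]
top tape_roll [(array([275., 189.]), 0.9)]
top tin_small [(array([239., 281.]), 0.79)]
0.9 [ 0.14952647 -0.50328208  0.23132948] [ 3.10882173e+00  4.52078529e-01 -7.92281743e-06] [ 0.32298071 -0.59559312 -0.14909045] 1.0032934970799132
```

Run:
```python
from h import *
a=cv2.imread("pics/scene0.png");b=cv2.imread("pics/top0.png")
c=np.hstack([cv2.resize(a[180:340,200:420],None,fx=1.8,fy=1.8),cv2.resize(b[150:310,210:430],None,fx=1.8,fy=1.8)])
cv2.imwrite("pics/c0.png",c); print(c.shape)
s=vision.get_image("scene");t=vision.get_image("top")
for n in ["board","leg","post_top","pointer_tip","lever_tip","tin_small"]:
    x=vision.pinpoint(s,n);y=vision.pinpoint(t,n)
    if x and y: print(n,*[np.round(v,4) for v in tri([ray(s,x[0]["xy"]),ray(t,y[0]["xy"])])])
```

```text
(288, 792, 3)
board [ 0.5865  0.014  -0.0087] [0.8 0.8]
leg [0.5567 0.1027 0.0334] [0.2 0.2]
post_top [0.5655 0.1078 0.0978] [4. 4.]
pointer_tip [0.5558 0.054  0.0503] [2.6 2.6]
lever_tip [0.5676 0.0791 0.0795] [0.1 0.1]
tin_small [0.5091 0.2324 0.0082] [1.8 1.8]
```

View pics/c0.png

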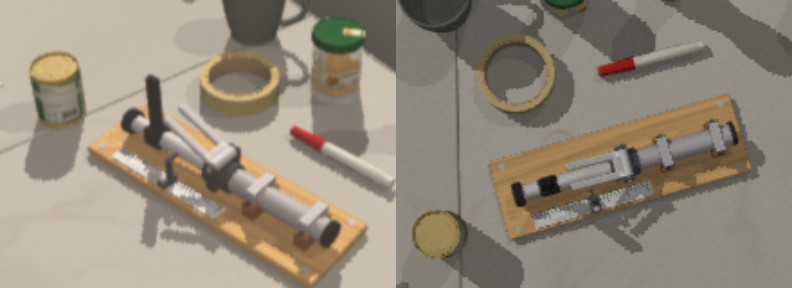

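Post is at about (153,105) in the left part of the crop, the pointer at about (170,160), and the lever fork is open. Tool y is already nearly along the board, so I'll move overhead to measure from the wrist camera.

Careful with the scale: shifts go in shares of 0.5 m and turns go in shares of 4 rad. That gives: 0.046 m is 0.092, -0.036 m is -0.072, -0.003 rad is -0.0008.

Request:
creep_tool(offsets=[[[0.092, -0.072, -0.006], [0, 0, -0.0008], 0.45], [[0.092, -0.072, -0.006], [0, 0, -0.0008], 0.45], [[0.092, -0.072, -0.006], [0, 0, -0.0008], 0.45], [[0.092, -0.072, -0.006], [0, 0, -0.0008], 0.45], [[0.092, -0.072, -0.006], [0, 0, -0.0008], 0.45], [[0.092, -0.072, -0.006], [0, 0, -0.0008], 0.45]], squeeze=20)

```text
t: 2.35
eef_pos: [0.3513, -0.2146, 0.2497]
tcp_rot: [3.104, 0.48, 0.001]
force: [1.3, -0.0, -0.1]
width: 0.448
grip_force: 0.0
```

Request:
creep_tool(offsets=[[[0.092, -0.072, -0.006], [0, 0, -0.0008], 0.45], [[0.092, -0.072, -0.006], [0, 0, -0.0008], 0.45], [[0.092, -0.072, -0.006], [0, 0, -0.0008], 0.45], [[0.092, -0.072, -0.006], [0, 0, -0.0008], 0.45], [[0.06, -0.072, -0.006], [0, 0, -0.0008], 0.45], [[0.04, -0.04, -0.006], [0, 0, -0.0008], 0.45], [[0, 0, 0], [0, 0, 0], 0.45]])

```text
t: 3.22
eef_pos: [0.5119, 0.0478, 0.2672]
tcp_rot: [-3.099, -0.512, -0.0]
force: [-0.3, -0.4, 0.5]
width: 0.452
grip_force: 0.0
```

Create m.py:
```python
from h import *
import sys,pickle
n=sys.argv[1]
p=vision.get_image("wrist");save(p,n+".png")
s=env.read_state();print(s["t"],s["eef_pos"],s["tcp_rot"],s["q"],s["width"]); print("cam",np.round(p["T"],3).tolist())
D={}
for k in ["board","leg","post_top","pointer_tip","lever_tip","tin_small"]:
    r=vision.pinpoint(p,k)
    for i in r[:2]: print(k,np.round(i["xy"],1),round(i["conf"],2))
    if r: D[k]=ray(p,r[0]["xy"])
pickle.dump(D,open(n+".pkl","wb"))
```

```bash
python3 m.py w1
```

```text
3.275 [0.51134208 0.04671907 0.2671442 ] [ 3.09967696e+00  5.10517229e-01 -5.21585074e-04] [-5.12012802e-02  2.51473423e-01 -1.11954248e-01  1.20765996e+00
 -2.22915724e-04  2.76392202e+00] 0.45002519411165826
cam [[0.322, -0.913, -0.251, 0.576], [-0.947, -0.31, -0.086, 0.069], [0.0, 0.265, -0.964, 0.409], [0.0, 0.0, 0.0, 1.0]]
board [370.5 147.9] 0.64
leg [279.  138.7] 0.74
post_top [268.3 145.2] 0.71
post_top [307.4 144.8] 0.58
pointer_tip [325.2 166.4] 0.52
pointer_tip [268.4 144.5] 0.19
lever_tip [303.1 145.3] 0.91
tin_small [156.3 155.9] 0.91
```

View pics/w1.png

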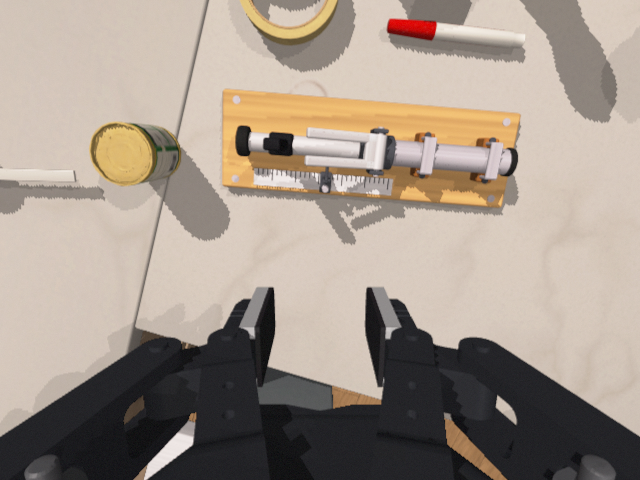

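The wrist view shows the post at (270,146), the pointer at (325,172), the fork at (340,147) and the tin at (135,153). The tube is about 0.07 rad off the tool's axis. I'll take a second wrist view, partly corrected.

In the tool's units: -0.04 m is -0.08, 0.01 m is 0.02, 0.03 rad is 0.0075.

Request:
creep_tool(offsets=[[[0.02, -0.08, 0], [0, 0, 0.0075], 0.45], [[0.02, -0.08, 0], [0, 0, 0.0075], 0.45], [[0, 0, 0], [0, 0, 0], 0.45]])

```text
t: 3.95
eef_pos: [0.5056, 0.1301, 0.2674]
tcp_rot: [-3.113, -0.418, -0.0]
force: [0.1, 0.1, 0.0]
width: 0.451
grip_force: 0.0
```

```bash
python3 m.py w2
```

Create f.py:
```python
from h import *
import pickle
a=pickle.load(open("w1.pkl","rb"));b=pickle.load(open("w2.pkl","rb"))
for k in a:
    if k in b: print(k,*[np.round(v,4) for v in tri([a[k],b[k]])])
for n in ["w1","w2"]: pass
```

```bash
python3 f.py
```

```text
4.0 [0.50581576 0.12885973 0.26732915] [3.11358978e+00 4.16965142e-01 2.94789894e-05] [ 1.09458991e-01  2.67637138e-01 -8.97669007e-02  1.21336862e+00
 -2.06905980e-04  2.98480012e+00] 0.4469608694870211
cam [[0.263, -0.93, -0.256, 0.571], [-0.965, -0.254, -0.07, 0.147], [0.0, 0.265, -0.964, 0.409], [0.0, 0.0, 0.0, 1.0]]
board [439.8 161.4] 0.75
board [365.  165.3] 0.33
leg [358.6 160.4] 0.69
post_top [365.2 167.5] 0.61
pointer_tip [406.9 178.9] 0.61
lever_tip [393.1 164.7] 0.65
lever_tip [517.4  44.7] 0.4
tin_small [228.1 180.7] 0.57
board [ 5.876e-01  1.490e-02 -2.000e-04] [1. 1.]
leg [0.5659 0.1069 0.0489] [1.1 1.1]
post_top [0.5615 0.107  0.1107] [0.5 0.5]
pointer_tip [0.5588 0.0573 0.0546] [1.8 1.8]
lever_tip [0.5696 0.0817 0.0896] [0.3 0.3]
tin_small [ 0.5038  0.2367 -0.0071] [0.3 0.3]
```

View pics/w2.png

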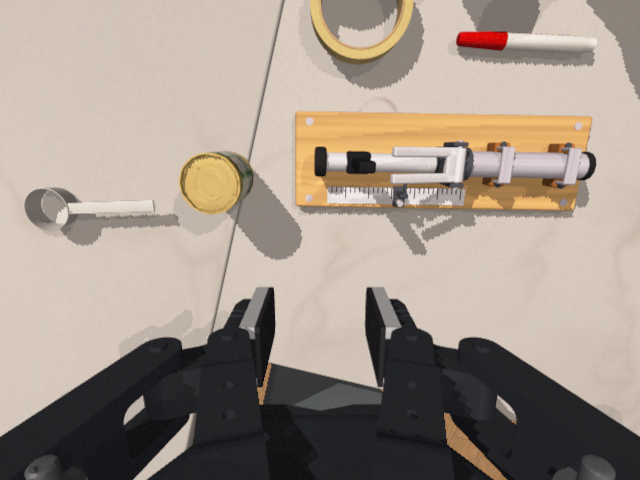

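Run:
```python
from h import *
a=cv2.imread("pics/w1.png");b=cv2.imread("pics/w2.png")
cv2.imwrite("pics/c1.png",np.vstack([cv2.resize(a[125:200,230:390],None,fx=4,fy=4,interpolation=2),cv2.resize(b[140:215,310:470],None,fx=4,fy=4,interpolation=2)]))
```

```text
(no output)
```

View pics/c1.png

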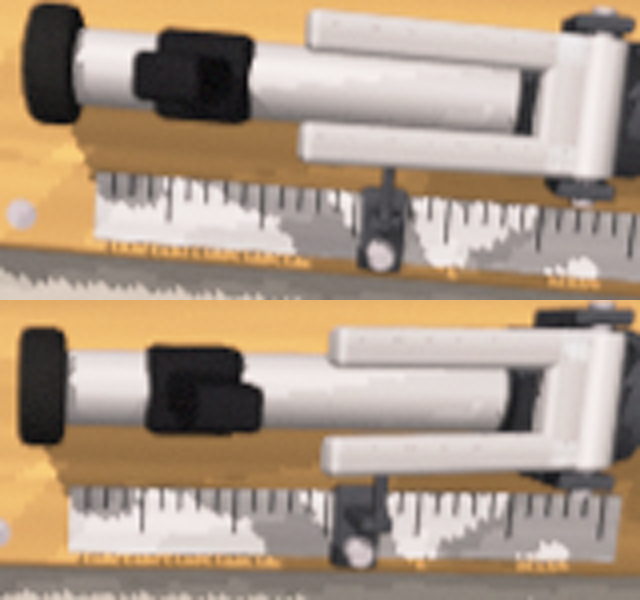

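Create g.py:
```python
from h import *
T1=np.array([[0.322,-0.913,-0.251,0.576],[-0.947,-0.31,-0.086,0.069],[0,0.265,-0.964,0.409],[0,0,0,1]])
T2=np.array([[0.263,-0.93,-0.256,0.571],[-0.965,-0.254,-0.07,0.147],[0,0.265,-0.964,0.409],[0,0,0,1]])
p=vision.get_image("wrist")
print(p["fx"],p["cx"],p["cy"])
q1=dict(p,T=T1);q2=dict(p,T=T2)
th=.25
for n,u,v,z in [("ptr",(327.2,167.5),(405,183.7),.045),("post",(272.2,144.5),(367,167),.11)]:
    print(n,*[np.round(x,4) for x in tri([ray(q1,u),ray(q2,v)])],at_z(q1,u,z).round(4),at_z(q2,v,z).round(4))
# tube axis direction: foot and far end centre at z~.03
for q,u,v in [(q1,(243,141),(511,161)),(q2,(320,161),(590,165))]:
    a=at_z(q,u,.03);b=at_z(q,v,.03);d=a-b;print("axis",a.round(4),b.round(4),np.arctan2(-d[0],d[1]))
s=env.read_state();Rm=R.from_rotvec(s["tcp_rot"]).as_matrix();print(s["eef_pos"],Rm.round(3).tolist())
```

```bash
python3 g.py
```

```text
363.41473619466706 319.70834550794245 242.94415814662625
ptr [0.5559 0.0542 0.0423] [0.4 0.4] [0.5564 0.0543 0.045 ] [0.5556 0.0548 0.045 ]
post [0.5627 0.1046 0.106 ] [0.1 0.1] [0.5628 0.1042 0.11  ] [0.563  0.1052 0.11  ]
axis [0.5531 0.1423 0.03  ] [ 0.622  -0.1215  0.03  ] 0.2557519929857015
axis [0.5539 0.142  0.03  ] [ 0.6226 -0.1252  0.03  ] 0.2516141514405662
[0.50610385 0.12777463 0.26733184] [[0.965, 0.261, 0.0], [0.261, -0.965, -0.0], [-0.0, 0.0, -1.0]]
```

In the tool's units: 0.04 m is 0.08, 0.034 m is 0.068, 0.011 rad is 0.0028.

Request:
creep_tool(offsets=[[[0.05, 0.036, 0.04], [0, 0, 0.0028], 0.45], [[0.048, 0.036, 0.06], [0, 0, 0], 0.45], [[0, 0, 0.08], [0, 0, 0], 0.45], [[0, 0, 0.068], [0, 0, 0], 0.45], [[0, 0, 0], [0, 0, 0], 0.45]])

```text
t: 4.97
eef_pos: [0.5607, 0.1057, 0.1412]
tcp_rot: [-3.116, -0.397, 0.008]
force: [-0.8, 0.2, 0.7]
width: 0.45
grip_force: 0.0
```

Run:
```python
from h import *
p=vision.get_image("wrist");save(p,"w3.png")
q=vision.get_image("scene");save(q,"s3.png")
cv2.imwrite("pics/c3.png",np.hstack([cv2.imread("pics/w3.png")[:,80:560],cv2.resize(cv2.imread("pics/s3.png")[170:310,200:330],(320,345)) if 0 else cv2.copyMakeBorder(cv2.resize(cv2.imread("pics/s3.png")[150:330,220:380],(320,360)),0,120,0,0,0)]))
s=env.read_state();print(s["t"],s["eef_pos"],s["tcp_rot"],s["q"][5])
T=np.array(p["T"])
def pr(p,X):
    T=np.array(p["T"]);c=T[:3,:3].T@(np.array(X)-T[:3,3]);return (c[:2]/c[2]*p["fx"]+[p["cx"],p["cy"]]).round(1)
print(pr(p,[.5628,.1047,.11]),pr(p,[.5561,.0544,.045]),pr(p,s["eef_pos"]))
for k in ["post_top","pointer_tip"]:print([(r["xy"],r["conf"]) for r in vision.pinpoint(p,k)[:2]])
```

```text
5.075 [0.56300271 0.10606885 0.14428622] [3.11635408e+00 3.97038430e-01 9.45849958e-04] 2.9467765248234077
[322. 277.] [389.3 269. ] [319.4 305.6]
[]
[([389.6, 267.5], 0.69)]
```

View pics/c3.png

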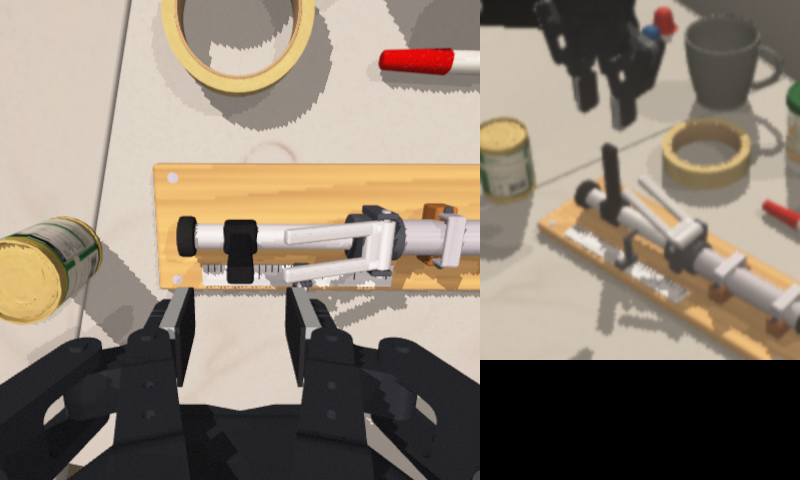

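The post is centred between the fingers at (320,273), and the projected pointer matches the network's. Descending and gripping.

In the tool's units: 0.025 m is 0.05, 0.001 m is 0.002.

Request:
creep_tool(offsets=[[[0.002, 0.002, 0.05], [0, 0, 0], 0.45], [[0, 0, 0.05], [0, 0, 0], 0.45], [[0, 0, 0], [0, 0, 0], 0.45], [[0, 0, 0], [0, 0, 0], 0.1], [[0, 0, 0], [0, 0, 0], 0.1], [[0, 0, 0], [0, 0, 0], 0.1], [[0, 0, 0], [0, 0, 0], 0.0]], squeeze=25)

```text
t: 6.05
eef_pos: [0.5647, 0.1064, 0.0951]
tcp_rot: [-3.115, -0.398, -0.004]
force: [-1.8, 3.7, 7.5]
width: 0.154
grip_force: 27.4
```

Run:
```python
from h import *
a=[]
for i in range(4):
    vision.get_image("wrist"); s=env.read_state();a.append(s["eef_pos"])
print(np.round(a,4),s["grip_force"],s["width"],s["force"])
```

```text
[[0.5648 0.1064 0.0951]
 [0.5647 0.1064 0.0951]
 [0.5648 0.1064 0.095 ]
 [0.5648 0.1064 0.0951]] 27.431426346302032 0.15271229969949587 [-1.58506235  3.32160901  6.67354707]
```

In the tool's units: 0.012 m is 0.024, 0.01 m is 0.02.

Request:
creep_tool(offsets=[[[0, 0.02, 0], [0, 0, 0], 0], [[0, 0.024, 0], [0, 0, 0], 0], [[0, 0.024, 0], [0, 0, 0], 0], [[0, 0.018, 0], [0, 0, 0], 0], [[0, 0.009, 0], [0, 0, 0], 0], [[0, 0, 0], [0, 0, 0], 0], [[0, 0, 0], [0, 0, 0], 0]])

```text
t: 7.12
eef_pos: [0.5765, 0.0605, 0.0951]
tcp_rot: [-3.115, -0.398, -0.004]
force: [-2.7, 4.6, 7.3]
width: 0.151
grip_force: 27.5
```

Run:
```python
from h import *
p=vision.get_image("wrist");save(p,"w4.png")
q=vision.get_image("scene");t=vision.get_image("top")
s=env.read_state();e=s["eef_pos"];print(s["t"],e,s["force"],s["grip_force"])
yb=np.array([-.2503,.968,0]); print("grip vs pointer y",(e-np.array([.5561,.0544,0]))@yb)
P={}
for k in ["post_top","pointer_tip","leg","lever_tip"]:
  for n,i in [("w",p),("s",q),("t",t)]:
    r=vision.pinpoint(i,k)
    if r: print(k,n,r[0]["xy"],round(r[0]["conf"],2),"y",((at_z(i,r[0]["xy"],{"post_top":.11,"pointer_tip":.045,"leg":.03,"lever_tip":.084}[k])-np.array([.5561,.0544,0]))@yb).round(4))
a=cv2.imread("pics/w4.png")[120:320,200:460];save(q,"s4.png")
b=cv2.imread("pics/s4.png")[190:310,240:370]
cv2.imwrite("pics/c4.png",np.hstack([cv2.resize(a,(520,400)),cv2.resize(b,(280,258)) if 0 else cv2.copyMakeBorder(cv2.resize(b,(280,258)),0,142,0,0,0)]))
```

```text
7.275 [0.57644029 0.0605489  0.0950507 ] [-1.5311923   4.33534692  7.20783646] 27.514711618423462
grip vs pointer y 0.00086096046471757
post_top w [316.6, 329.1] 0.61 y 0.0016
post_top s [305.9, 232.9] 0.69 y -0.003
pointer_tip s [297.0, 262.5] 0.68 y 0.0063
leg w [318.6, 263.5] 0.87 y 0.0011
leg s [303.2, 264.5] 0.67 y 0.0047
lever_tip s [299.3, 242.2] 0.69 y 0.0105
```

View pics/c4.png

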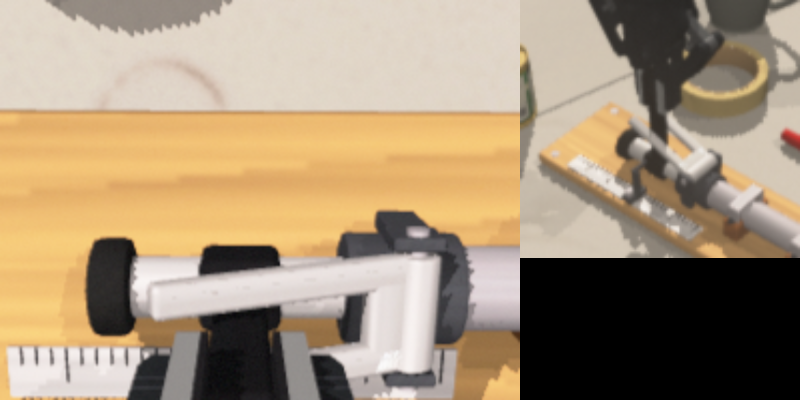

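The leg is at the mark to about 1 mm, with the lever still open. I'll nudge it 1 mm and then slide down along the post.

In the tool's units: 0.005 m is 0.01, 0.001 m is 0.002.

Request:
creep_tool(offsets=[[[0, 0.002, 0], [0, 0, 0], 0], [[0, 0, 0], [0, 0, 0], 0], [[0, 0, 0.01], [0, 0, 0], 0], [[0, 0, 0.01], [0, 0, 0], 0], [[0, 0, 0.01], [0, 0, 0], 0], [[0, 0, 0.01], [0, 0, 0], 0], [[0, 0, 0], [0, 0, 0], 0]], squeeze=20)

```text
t: 8.75
eef_pos: [0.5833, 0.0596, 0.0812]
tcp_rot: [3.116, 0.399, 0.026]
force: [-2.7, 5.4, 49.4]
width: 0.151
grip_force: 44.1
```

Friction on the post carries about 49 N. I'll ease the fingers slightly, letting the spring keep the leg against one pad, and then see where the arm settles.

Request:
creep_tool(offsets=[[[0, 0, 0], [0, 0, 0], 0.165], [[0, 0, 0], [0, 0, 0], 0.17], [[0, 0, 0], [0, 0, 0], 0.17]])

```text
t: 9.12
eef_pos: [0.5782, 0.0597, 0.0755]
tcp_rot: [-3.115, -0.398, -0.008]
force: [1.2, 5.3, 5.8]
width: 0.171
grip_force: 3.7
```

Run:
```python
from h import *
s=env.read_state();e=s["eef_pos"];yb=np.array([-.2503,.968,0]); print("grip vs pointer y",(e-np.array([.5561,.0544,0]))@yb,e,s["force"],s["width"],s["grip_force"],s["q"])
p=vision.get_image("wrist");save(p,"w5.png")
r=vision.pinpoint(p,"leg")
for i in r[:1]: print(i["xy"],(at_z(p,i["xy"],.03)-np.array([.5561,.0544,0]))@yb)
a=cv2.imread("pics/w5.png")[120:420,120:520]
q=vision.get_image("scene");save(q,"s5.png");b=cv2.imread("pics/s5.png")[190:310,240:370]
cv2.imwrite("pics/c5.png",np.hstack([cv2.resize(a,(440,330)),cv2.copyMakeBorder(cv2.resize(b,(357,330)),0,0,0,0,0)]))
```

```text
grip vs pointer y -0.00041328100575915155 [0.57817448 0.05968095 0.07547287] [1.17009322 5.26695131 5.76017049] 0.171288645139077 3.74218033044599 [-2.40819502e-02  5.19850325e-01 -2.37859341e-01  8.08281130e-01
  2.11688408e-03  2.86304008e+00]
[319.6, 275.0] -0.0007170277499358134
```

View pics/c5.png

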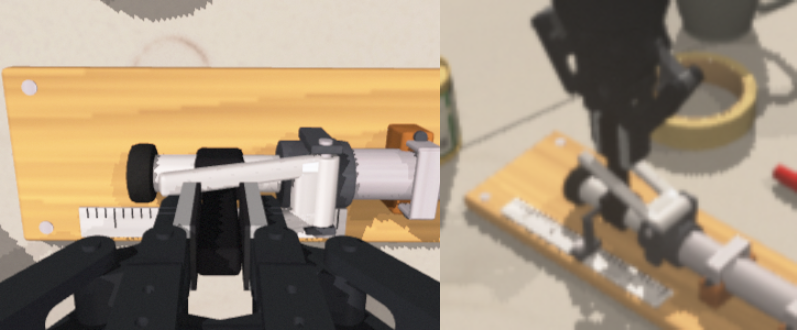

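The fingers straddle the post, the leg is at the mark and the arms are just under the fingertips. Going on down with the light hold.

In the tool's units: 0.005 m is 0.01, 0.004 m is 0.008.

Request:
creep_tool(offsets=[[[0, 0, 0.008], [0, 0, 0], 0.17], [[0, 0, 0.01], [0, 0, 0], 0.17], [[0, 0, 0.01], [0, 0, 0], 0.17], [[0, 0, 0.008], [0, 0, 0], 0.17], [[0, 0, 0], [0, 0, 0], 0.17], [[0, 0, 0], [0, 0, 0], 0.17]])

```text
t: 10.02
eef_pos: [0.5769, 0.0601, 0.0564]
tcp_rot: [-3.114, -0.399, -0.004]
force: [0.5, 5.9, 1.3]
width: 0.167
grip_force: 3.8
```

Create c.py:
```python
from h import *
s=env.read_state();e=s["eef_pos"];yb=np.array([-.2503,.968,0]); print("grip y",((e-np.array([.5561,.0544,0]))@yb).round(4),e.round(4),s["force"].round(1),s["width"],s["grip_force"])
p=vision.get_image("wrist")
r=vision.pinpoint(p,"leg")
for i in r[:1]: print(i["xy"],(at_z(p,i["xy"],.03)-np.array([.5561,.0544,0]))@yb)
```

```bash
python3 c.py
```

```text
grip y 0.0003 [0.5769 0.0601 0.0564] [0.5 5.9 1.3] 0.16679213844645469 3.818657240626635
[319.6, 286.2] -2.7995858074879656e-05
```

In the tool's units: 0.002 m is 0.004.

Request:
creep_tool(offsets=[[[0, 0, 0.004], [0, 0, 0], 0.17], [[0, 0, 0.004], [0, 0, 0], 0.17], [[0, 0, 0], [0, 0, 0], 0.17]])

```text
t: 10.5
eef_pos: [0.5771, 0.0601, 0.0533]
tcp_rot: [-3.114, -0.399, -0.005]
force: [-3.3, 6.6, 9.5]
width: 0.172
grip_force: 9.1
```

Request:
creep_tool(offsets=[[[0, 0, 0.002], [0, 0, 0], 0.17], [[0, 0, 0.002], [0, 0, 0], 0.17], [[0, 0, 0], [0, 0, 0], 0.17]])

```text
t: 10.88
eef_pos: [0.5773, 0.0601, 0.0527]
tcp_rot: [-3.114, -0.399, -0.006]
force: [-7.5, 6.9, 26.7]
width: 0.168
grip_force: 15.4
```

```bash
python3 c.py
```

Run:
```python
from h import *
p=vision.get_image("wrist");save(p,"w6.png");a=cv2.imread("pics/w6.png")[120:420,120:520]
q=vision.get_image("scene");save(q,"s6.png");b=cv2.imread("pics/s6.png")[190:310,240:370]
cv2.imwrite("pics/c6.png",np.hstack([cv2.resize(a,(440,330)),cv2.resize(b,(357,330))]))
```

```text
grip y 0.0002 [0.5773 0.0601 0.0527] [-7.5  6.9 26.7] 0.16844933352212962 15.372831802815199
[322.8, 291.6] -0.001638402112922415
```

View pics/c6.png

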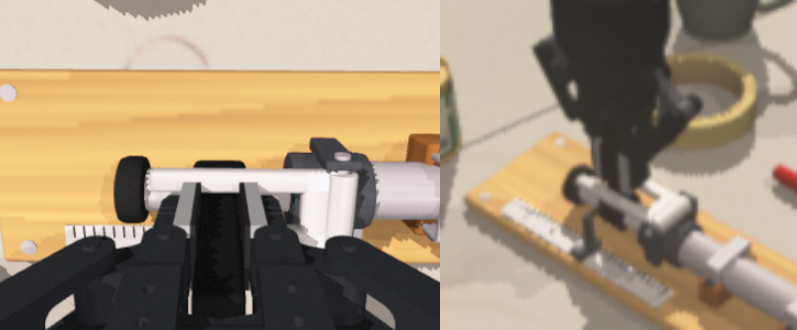

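The lever is level and at its stop, with 27 N on it, and the leg is at the mark. I'll ease off slightly and grip firmly.

In the tool's units: -0.001 m is -0.002.

Request:
creep_tool(offsets=[[[0, 0, -0.002], [0, 0, 0], 0.17], [[0, 0, 0], [0, 0, 0], 0.0], [[0, 0, 0], [0, 0, 0], 0.0], [[0, 0, 0], [0, 0, 0], 0.0], [[0, 0, 0], [0, 0, 0], 0.0], [[0, 0, 0], [0, 0, 0], 0.0]], squeeze=25)

```text
t: 11.82
eef_pos: [0.5773, 0.0599, 0.053]
tcp_rot: [-3.114, -0.399, -0.006]
force: [-5.8, 5.5, 18.2]
width: 0.159
grip_force: 35.0
```

```bash
python3 c.py
```

Run:
```python
from h import *
p=vision.get_image("wrist");save(p,"w7.png");a=cv2.imread("pics/w7.png")[120:420,120:520]
q=vision.get_image("scene");save(q,"s7.png");b=cv2.imread("pics/s7.png")[190:310,240:370]
cv2.imwrite("pics/c7.png",np.hstack([cv2.resize(a,(440,330)),cv2.resize(b,(357,330))]))
```

```text
grip y 0.0 [0.5773 0.0599 0.053 ] [-5.8  5.5 18.2] 0.15861336412676522 34.984662872739136
[321.6, 289.2] -0.0012425915836093574
```

View pics/c7.png

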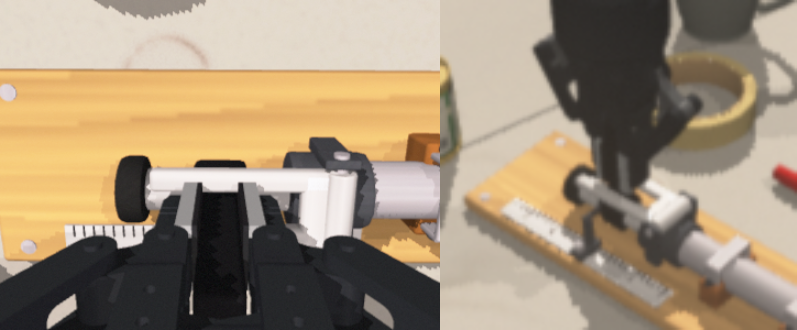

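The lever is closed, the post is firmly gripped and the leg is within about 1 mm of the mark. Handing in.

```bash
python3 -c "
from cell import env
print(env.hand_in())"
```

```text
the job is handed in; nothing more can be done
None
```

I handed the job in at about 12 s, with the leg within about 1–2 mm of the pointer by my measurements, the clamp lever down at its stop and the post still gripped at about 35 N; the system gave no verdict.

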